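# Feel the gap of the gauge clamp with the taper blade

## Robot

A 7-joint arm with a two-finger parallel gripper is mounted at the origin on a cart in front of the work surface, level with it; the furniture and walls round the work are solid. World frame = base frame: x ahead of the robot, y to its left, z up, the work surface at z = 0. Lengths are in m, angles in rad, forces in N, time in s.
With the tool pointing down it reaches from about 0.4 to 0.85 m from the base axis. Payload 4.4 kg.
Tool frame: the origin (TCP) lies midway between the tips of the shut fingers; the grasp point (between the pads) lies 19 mm behind it; z points along the fingers, y is the direction in which the jaws open and shut (so a half turn about z gives the same grasp; the last joint's range is limited). The gripper opens to 94 mm and grips with 3 to 60 N. Pads are 16 mm wide; open, the fingers measure 119 mm over their backs; the gripper's body (75 mm by 177 mm) begins 78 mm behind the grasp point.
Start: joints at [1.168, 0.628, 0.038, 1.517, -0.027, 0.996, -0.02], TCP at [0.215, -0.613, 0.205] pointing down, gripper open.
Joint ranges: [-3.06, 3.06], [-0.37, 2.12], [-1.25, 1.32], [0.18, 2.47], [-1.1, 4.24], [0.23, 1.98], [-2.94, 2.94]. Speed limits (rad/s): [2.57, 2.57, 3.14, 3.14, 3.14, 3.14, 3.14].

## Interface

Orientations are given as a rotation vector (axis times angle).
In Python, from rig import ctrl gives the robot as it stands.
- The arm moves only by the tool step_arm, never from a script. Its argument "steps" is a list of rows, each a list of 7 numbers: the turn, a rotation vector about the tool's x, y, z in units of 60 degrees (1.0 is 60 degrees), then the shift along the tool's x, y, z in units of 6 cm (1.0 is 6 cm), then the gripper's target within -1 to 1 (shut at 1, half-way at 0, fully open at -1). A call has 1 to 8 rows; each row shifts and turns the commanded pose from where the row before left it, along the tool's axes as they then stand; what a row does not reach is not made up. A row lasts 1/8 s, in which the tool goes at most 62.5 mm and 10.7 degrees, less where a joint would pass 70% of its speed; a pose out of reach is approached as far as the arm can. A call with a number of a shift or a turn outside -1 to 1 is refused whole. A call with a gripper value outside its range is refused whole. The fingers move at their own pace and stop on an object; "grip_force" is the grip in N (left out, the last holds). Time passes only in rows, so rows that do not move let the fingers close. It gives the time, the measured TCP pose, the force and the opening at its end, in the units of the state.
- ctrl.state(): the state, without advancing time (a new reading comes with each control period).
- ctrl.snapshot(name): name is "scene" or "top" or "wrist"; returns a dict with "pixels" (384x512x3 uint8, blue, green, red), "fovy" (degrees; the focal length in pixels is half the picture's height over the tangent of half this angle, whatever the lens; pixels are square), "cx", "cy" (the principal point, pixels), "rvec" (rotation vector, rad) and "tvec" (3), from world to camera coordinates, as OpenCV has them; the wrist camera has in their place "mount" (4x4, takes a point from camera to tool coordinates, whose origin is the TCP and whose axes are the flange's). Camera axes: x right, y down, z forward; pixel columns grow to the right and rows downward; lengths in m; the calibration is good to about 2 mm. A picture is of the moment at which its call begins: read the wrist's pose just before it. There is no depth.
- ctrl.job_done(): hands the job in, once; it reports no verdict.
The state is a dict: "time_s": time; "q": joint angles; "joint_vel": joint speeds; "effort": joint torques, N m; "tcp_pos": TCP position; "tool_rot": TCP orientation; "contact_force": force on the tool from outside, world axes, zero at the start; "moment": the same for the moment, N m; "finger_gap": finger opening in m.
Only numpy, scipy, OpenCV 4.12 (cv2) and the standard library are available. Lean on these libraries where they do the work, as an engineer would, in place of code of your own. Each camera call takes 0.05 s, during which the arm holds its last target.

## Task

Lift the tapered feeler blade up and off the two hooks it hangs from, and slide it tip first straight down between the two upright plates of the gauge clamp until it drags snugly on both, so that the sprung plate gives by about one millimetre (at least a half, at most two); never ram it in. Finish while still holding the blade upright and still at that depth, without letting go, and leave the other things on the worktop where they are.

Things in the scene. Friction and masses are not known exactly. Their poses are not given: they have to be found in the camera images.
- blade: Tapered feeler blade, loose, about 120 g. Origin: middle of its tip (lower end); z up along it, x its thickness, y its width. Steel wedge 22 mm wide, 3 mm thick at the tip, growing 0.1 mm per mm (symmetric) to 11 mm at z = 80. Above it a grey handle, 14 mm thick (x), 28 mm wide (y), z = 80 to 130 mm. At the start it hangs upright and still from the hanger.
- blade_grip (a point): Point on the blade's axis, 112 mm above its tip, in the middle of the free part of the handle: grasp here from above, the fingers closing along the blade's x (across the 14 mm). Beware of the wall cabinet over the rear of the worktop, from about 0.55 m ahead of the robot's base and 0.57 m up: keep hand and wrist low and in front of it.
- blade_pin (a point): Middle of the blade's steel cross-pin, 6 mm thick and 86 mm long along the blade's y, 85 mm above the tip; the blade hangs by it.
- hanger: Fixed steel stand, foot 70 x 96 x 12 mm, origin under its middle, z up. Two posts of 5 mm rod (x = +22, y = +-30 mm) end in V hooks open upward. The blade's pin lies in both, along the hanger's y, over the origin, 105 mm above the worktop; blade x along hanger x. The hook tips reach 117 mm up at x = -11 mm: lift straight up until the blade's tip too is above them, then go sideways.
- clamp: Gauge clamp: grey fixed base 130 x 76 mm, origin under its middle, z up. On it a carriage that floats along the clamp's x by +-5 mm (under 1 N), so that the plates centre themselves on the blade. It bears two upright steel plates 50 mm wide (y) with a slot between them: fixed plate on the -x side, sprung plate on the +x side. The slot is open to 61 mm below the throat.
- throat (a point): Point on the carriage at the slot, 84 mm above the worktop; x across the slot, y along it. From this level (the throat) the parallel plates reach down; above it they flare out (35 degrees) to 92 mm above the worktop, 5 to 6 mm wider on each side. The slot's middle lies at x = (setting - 1.5 mm) / 2. The blade goes in with its x along this x (either way round).
- carriage (a joint): How far the floating carriage, with both plates, has shifted along the clamp's x from its middle, m; 0 at the start, end stops at +-0.005. As long as it is off the stops, both plates press equally on the blade.
- setting (a joint): How far the clamp is set open, 0 to 0.0023 m, different each time: the slot at rest is 4.5 mm + this wide. Very stiff (80 N); it stays where it is. The blade first touches both plates when its tip is 10 x (slot width - 3 mm) below the throat: 15 to 38 mm.
- sprung_plate (a joint): How far the sprung plate has been pushed back (+x of the clamp) against its spring, m; 0 at rest, spring 6 N per mm. Each 10 mm of further depth after first touch pushes it back by 1 mm; the blade then rubs on both plates with a drag of about 6 to 9 N in all per mm of push-back while it moves (less at rest).
- strips: Bystander: small printed carton, 58 x 96 x 21 mm, lying on the worktop, origin under its middle.
- dappen: Bystander: small brown waisted glass dish, 35 mm across, 30 mm tall, origin under its middle.
- pen: Bystander: white marker pen with blue cap, 17 x 135 x 16 mm, lying along its y, origin under its middle.
- tape_ring: Bystander: roll of tan tape, 100 mm across, 25 mm high, lying flat, origin under its middle.
There are look-alikes about, which are no part of the job. What is shaped like the blade but blue is not meant.

How it is judged:
On the way, in this order (a step that is already met when the one before it is completed fails the run):
1. the blade is held in the fingers, off the hooks, its cross-pin above them (contact force between the fingers and blade above 1 N and height (world z) of blade_grip above 0.147 m and contact force between blade and hanger below 0.05 N), for 0.1 s.
2. the blade's tip is in the slot, at least 5 mm below the throat, the blade held (contact force between the fingers and blade above 1 N and x of blade in the frame of throat between -0.008 and 0.008 m and y of blade in the frame of throat between -0.018 and 0.018 m and z of blade in the frame of throat below -0.005 m), for 0.1 s.
At the end, for the whole second after the job is handed in: Fingers hold the blade (over 1 N), upright and square to the slot within 0.15 rad, at rest; tip 12 to 60 mm below the throat, within 18 mm of the middle of the plates' width; carriage off its end stops (within 4.5 mm), so that both plates press on the blade; sprung plate pushed back 0.4 to 2.2 mm (contact force between the fingers and blade above 1 N and x of blade in the frame of throat between -0.008 and 0.008 m and y of blade in the frame of throat between -0.018 and 0.018 m and z of blade in the frame of throat between -0.06 and -0.012 m and value of joint sprung_plate between 0.0004 and 0.0022 m and value of joint carriage between -0.0045 and 0.0045 m and angle between blade's own z axis and vertical below 0.15 rad and angle between the x axis of blade and the x axis of throat, either way round below 0.15 rad and linear speed of blade below 0.01 m/s); the arm keeps its last pose, push and grip.
It fails at once if the blade is rammed in: the sprung plate pushed back more than 3.5 mm (value of joint sprung_plate above 0.0035 m).
It fails at once if the blade is let go between hanger and slot and lies on the worktop (height (world z) of blade_grip below 0.06 m).
It fails at once if a bystander is pushed away by more than 2 cm (distance of any of strips, dappen, pen, tape_ring from where it was at the start of the episode above 0.02 m).
It also fails if it takes over 51 s, if anything falls off the work surface, if the arm or the gripper's body presses on something with over 40 N, if the wrist force passes 120 N, or if a joint passes its speed limit or range.

## Working session

There is one attempt and no reset: what is moved stays moved. The work goes in short steps, Python scripts to look and compute and a tool call to move; the robot and the scene stay as the last step left them, time stands still between calls to the robot, and variables do not carry over. Pictures are saved under pics/ and viewed, and the job is handed in when it is done.

Besides the shell and the picture viewer there is one more tool, called after "Emit:" as a command line: name --pt "numbers of a row" for each row, then --argument value for the rest. step_arm: Moves the arm, as the interface text tells. Shifts and turns lie within -1 to 1; 1 stands for 6 cm of shift or 60 degrees of turn. Its arguments: {"type":"object","properties":{"steps":{"type":"array"},"grip_force":{"type":"number"}},"required":["steps"]}

```bash
ls; mkdir -p pics
cat > h.py <<'E'
import numpy as np, cv2
from scipy.spatial.transform import Rotation as R
from rig import ctrl
def K(s):
    f=192/np.tan(np.radians(s['fovy'])/2); return np.array([[f,0,s['cx']],[0,f,s['cy']],[0,0,1]])
def snap(name,fn):
    st=ctrl.state(); s=ctrl.snapshot(name); s['pixels']=np.ascontiguousarray(s['pixels'])
    if 'mount' in s:
        T=np.eye(4); T[:3,:3]=R.from_rotvec(st['tool_rot']).as_matrix(); T[:3,3]=st['tcp_pos']
        M=np.linalg.inv(T@np.array(s['mount'])); s['Rm']=M[:3,:3]; s['t']=M[:3,3]
    else:
        s['Rm']=R.from_rotvec(np.ravel(s['rvec'])).as_matrix(); s['t']=np.ravel(s['tvec'])
    cv2.imwrite('pics/%s.png'%fn,s['pixels']); np.save('pics/%s.npy'%fn,s,allow_pickle=True)
    return s
def load(fn): return np.load('pics/%s.npy'%fn,allow_pickle=True).item()
def ray(s,uv):
    d=np.linalg.inv(K(s))@np.array([uv[0],uv[1],1.]); return -s['Rm'].T@s['t'], s['Rm'].T@d
def onz(s,uv,z):
    c,d=ray(s,uv); return c+d*(z-c[2])/d[2]
def tri(obs):
    A=np.zeros((3,3));b=np.zeros(3)
    for s,uv in obs:
        c,d=ray(s,uv); d=d/np.linalg.norm(d); P=np.eye(3)-np.outer(d,d); A+=P;b+=P@c
    return np.linalg.solve(A,b)
def proj(s,p):
    q=K(s)@(s['Rm']@np.array(p)+s['t']); return q[:2]/q[2]
E
python3 - <<'E'
from h import *
print(ctrl.state())
for n in ['scene','top','wrist']:
    s=snap(n,n+'0'); print(n,s['fovy'],s['cx'],s['cy'],-s['Rm'].T@s['t'], s.keys())
E
```

```text
pics
{'time_s': 0.0, 'q': array([ 1.16821678,  0.62931542,  0.03844389,  1.51836402, -0.02699533,
        0.99628151, -0.02002872]), 'joint_vel': array([-0.00125799,  0.00131604,  0.00076016, -0.00118563,  0.00173855,
        0.00173184, -0.00061908]), 'effort': array([-7.30900210e-04, -5.49743879e+01,  1.14309222e+00, -1.86640406e+01,
       -5.23060968e-02,  2.37442623e-02,  1.39218801e-04]), 'tcp_pos': array([ 0.21459801, -0.61285221,  0.20457533]), 'tool_rot': array([-3.09537142e+00, -5.26167886e-01,  5.29682696e-04]), 'contact_force': array([-0.55342744,  0.28776325,  0.54399734]), 'moment': array([ 9.34252192e-05,  7.75648125e-03, -1.71708410e-02]), 'finger_gap': 0.09367657230598044}
scene 52.40833518934247 258.78767981806715 198.6086189660129 [-0.2400805   0.37293594  0.97810043] dict_keys(['pixels', 'fovy', 'cx', 'cy', 'rvec', 'tvec', 'Rm', 't'])
top 49.31341523258215 259.4866315230188 191.1362654008047 [ 0.25150303 -0.02063254  1.31087187] dict_keys(['pixels', 'fovy', 'cx', 'cy', 'rvec', 'tvec', 'Rm', 't'])
wrist 63.19077272882782 259.6893499325882 200.40299336411195 [ 0.28883416 -0.58706425  0.38374237] dict_keys(['pixels', 'fovy', 'cx', 'cy', 'mount', 'Rm', 't'])
```

View pics/scene0.png

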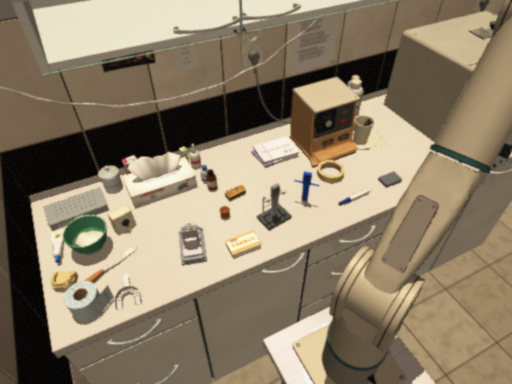

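View pics/top0.png

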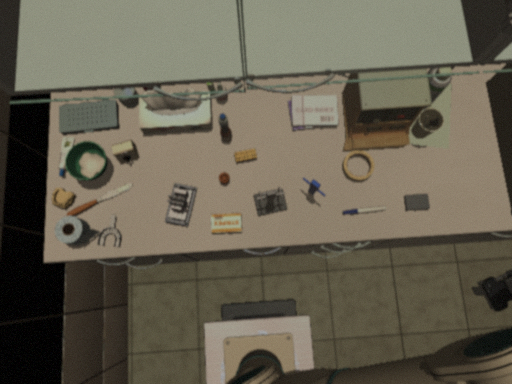

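View pics/wrist0.png

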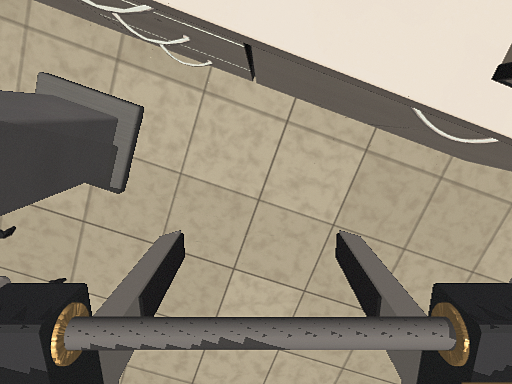

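Run:
```python
from h import *
a=load('scene0')['pixels']; b=load('top0')['pixels']
c=cv2.resize(a[165:270,165:325],None,fx=5,fy=5,interpolation=cv2.INTER_CUBIC)
d=cv2.resize(b[160:250,155:335],None,fx=4.4,fy=4.4,interpolation=cv2.INTER_CUBIC)
cv2.imwrite('pics/z1.png',c);cv2.imwrite('pics/z2.png',d)
t=load('top0')
for n,uv,z in [('hangfoot',(270,202),.012),('clamp',(181,205),.05),('strips',(226,223),.02),('blue',(315,187),.13),('dappen',(224,179),.03)]:
    print(n,onz(t,uv,z).round(3))
```

```text
hangfoot [ 0.502 -0.067  0.012]
clamp [0.504 0.208 0.05 ]
strips [0.443 0.075 0.02 ]
blue [ 0.514 -0.196  0.13 ]
dappen [0.582 0.074 0.03 ]
```

View pics/z1.png

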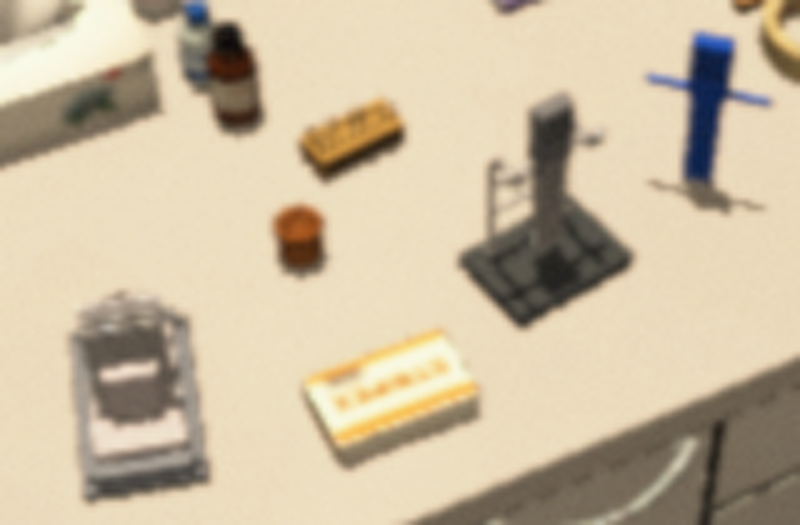

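View pics/z2.png

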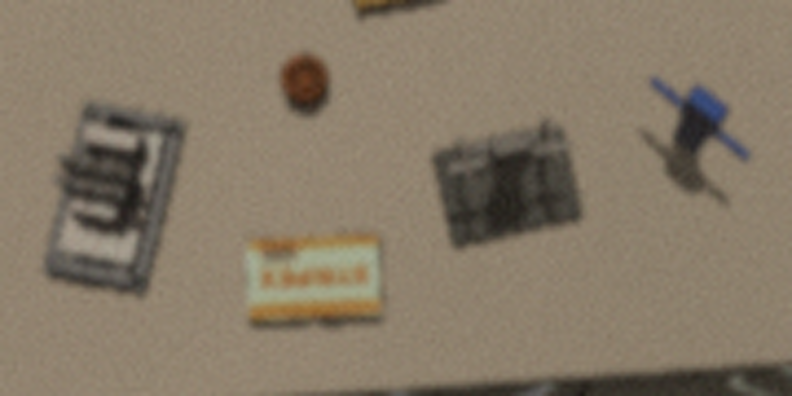

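Run:
```python
from h import *
t=load('top0')
def q(l,z): return np.array([onz(t,(155+u/4.4,160+v/4.4),z) for u,v in l])
for n,l,z in [('hang',[(433,157),(562,125),(582,215),(457,247)],.012),('clamp',[(88,103),(187,122),(145,293),(47,272)],.01)]:
    p=q(l,z)[:,:2]; print(n,p.round(3).tolist(),p.mean(0))
    for i in range(4):
        e=p[(i+1)%4]-p[i]; print(np.linalg.norm(e),np.degrees(np.arctan2(e[1],e[0])))
```

```text
hang [[0.526, -0.016], [0.543, -0.11], [0.476, -0.119], [0.459, -0.028]] [ 0.50106941 -0.06839741]
0.09624354994032541 -79.6934727350123
0.067483356891926 -172.33005468852616
0.09243330030417003 100.59214051995697
0.06787637059498915 10.903423411081425
clamp [[0.584, 0.232], [0.564, 0.161], [0.442, 0.195], [0.462, 0.264]] [0.51278395 0.21315945]
0.07390192935976193 -104.99950547796192
0.12741079521133367 164.39366131726817
0.07206707147050169 74.02792126404924
0.12618137197887258 -14.774362137842832
```

```bash
cat > plan.py <<'E'
from h import *
def plan(target,ang,n,st=None):
    st=st or ctrl.state(); Rm=R.from_rotvec(st['tool_rot']).as_matrix(); p=np.array(st['tcp_pos'])
    # desired: y axis at ang(deg), z down
    a=np.radians(ang); y=np.array([np.cos(a),np.sin(a),0]); z=np.array([0,0,-1.]); x=np.cross(y,z)
    Rt=np.stack([x,y,z],1)
    rv=R.from_matrix(Rm.T@Rt).as_rotvec()/n
    d=(np.array(target)-p)/n
    for i in range(n):
        sh=Rm.T@d/0.06; print((rv/np.radians(60)).round(3).tolist(), sh.round(3).tolist(), np.linalg.norm(d).round(4))
        Rm=Rm@R.from_rotvec(rv).as_matrix()
E
python3 -c "
from plan import *
plan([.5,-.16,.27],9.5,10)"
```

```text
[-0.0, -0.0, -0.134] [0.698, -0.556, -0.108] 0.0539
[-0.0, -0.0, -0.134] [0.769, -0.453, -0.108] 0.0539
[-0.0, -0.0, -0.134] [0.825, -0.341, -0.108] 0.0539
[-0.0, -0.0, -0.134] [0.864, -0.223, -0.108] 0.0539
[-0.0, -0.0, -0.134] [0.887, -0.1, -0.108] 0.0539
[-0.0, -0.0, -0.134] [0.892, 0.025, -0.109] 0.0539
[-0.0, -0.0, -0.134] [0.88, 0.149, -0.109] 0.0539
[-0.0, -0.0, -0.134] [0.85, 0.27, -0.109] 0.0539
[-0.0, -0.0, -0.134] [0.804, 0.386, -0.109] 0.0539
[-0.0, -0.0, -0.134] [0.743, 0.495, -0.109] 0.0539
```

Emit:
step_arm --pt "0 0 -0.134 0.7 -0.556 -0.108 -1" --pt "0 0 -0.134 0.77 -0.453 -0.108 -1" --pt "0 0 -0.134 0.825 -0.341 -0.108 -1" --pt "0 0 -0.134 0.864 -0.223 -0.108 -1" --pt "0 0 -0.134 0.887 -0.1 -0.108 -1" --pt "0 0 -0.134 0.892 0.025 -0.109 -1" --pt "0 0 -0.134 0.88 0.149 -0.109 -1" --pt "0 0 -0.134 0.85 0.27 -0.109 -1"

```text
time_s: 1.15
tcp_pos: [0.4433, -0.2491, 0.2577]
tool_rot: [2.337, 2.099, -0.0]
contact_force: [0.5, 0.2, -0.7]
finger_gap: 0.0938
```

Emit:
step_arm --pt "0 0 -0.134 0.804 0.386 -0.109 -1" --pt "0 0 -0.134 0.743 0.495 -0.109 -1" --pt "0 0 0 0 0 0 -1" --pt "0 0 0 0 0 0 -1"

```text
time_s: 1.65
tcp_pos: [0.4988, -0.1605, 0.2702]
tool_rot: [-2.027, -2.4, 0.002]
contact_force: [0.5, -0.3, 0.2]
finger_gap: 0.0937
```

Run:
```python
from h import *
st=ctrl.state();print(st['time_s'],st['tcp_pos'],R.from_rotvec(st['tool_rot']).as_matrix().round(3),st['joint_vel'].max(),st['q'])
w=snap('wrist','wrist1');snap('scene','scene1');snap('top','top1')
for p in [(.502,-.067,.15),(.502,-.067,0)]: print(proj(w,p))
```

```text
1.65 [ 0.49883109 -0.16053643  0.27018106] [[-0.167  0.986 -0.001]
 [ 0.986  0.167 -0.001]
 [-0.    -0.001 -1.   ]] 0.022544135282750805 [ 0.54574448  0.39773722 -0.40865505  1.77124427  0.18353377  1.01122709
  0.23568122]
[280.74376465  98.21506286]
[273.91203046 103.16849   ]
```

View pics/wrist1.png

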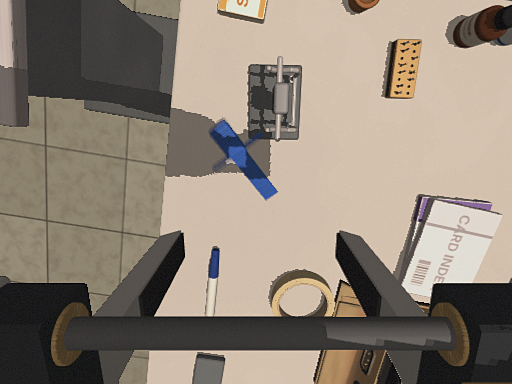

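Run:
```python
from h import *
a=load('wrist1')['pixels']
c=cv2.resize(a[45:150,235:320],None,fx=7,fy=7,interpolation=cv2.INTER_CUBIC)[:,:]
c=cv2.resize(c,None,fx=.8,fy=.8); cv2.imwrite('pics/z3.png',c); print(c.shape)
a=load('scene1')['pixels']
c=cv2.resize(a[165:270,165:325],None,fx=5,fy=5,interpolation=cv2.INTER_CUBIC);cv2.imwrite('pics/z4.png',c)
```

```text
(588, 476, 3)
```

View pics/z3.png

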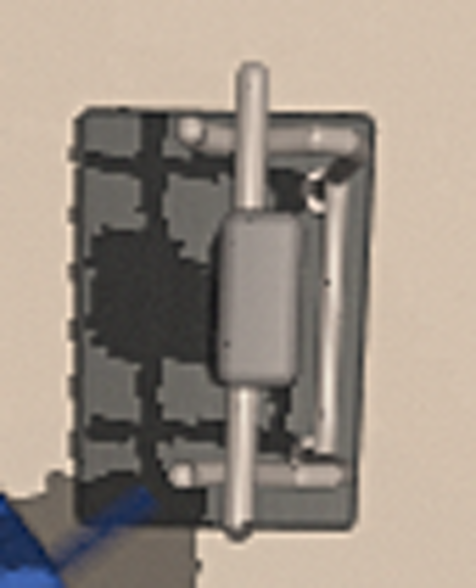

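View pics/z4.png

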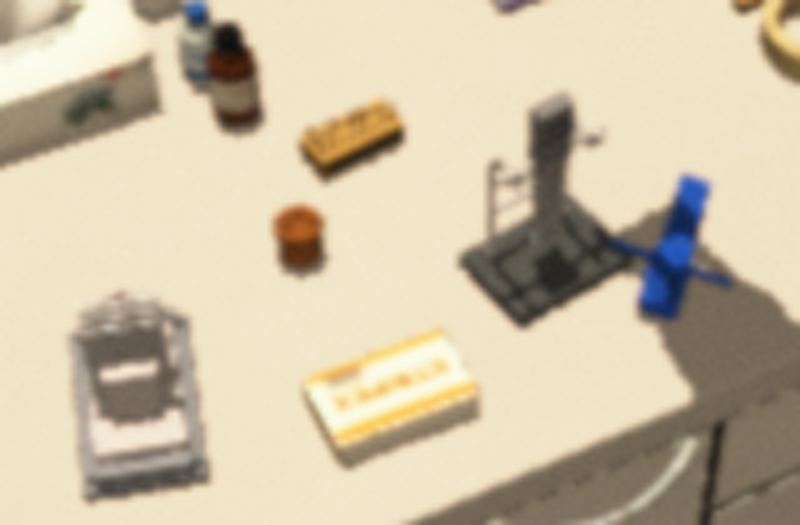

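Run:
```python
from h import *
w=load('wrist1')
f=lambda u,v,z: onz(w,(235-.5+(u+.5)/5.6,45-.5+(v+.5)/5.6),z)
c=np.array([f(*p,.15) for p in [(232,213),(300,213),(292,385),(220,385)]]);print(c.round(4),c.mean(0))
a=f(253,66,.105);b=f(238,530,.105);print(a,b,(a+b)/2,np.degrees(np.arctan2(*(a-b)[1::-1]))-90, np.linalg.norm(a-b))
g=np.array([f(*p,.012) for p in [(80,110),(373,117),(355,527),(80,522)]]);print(g.round(4),g.mean(0))
e=g[0]-g[3];print(np.degrees(np.arctan2(e[1],e[0]))-90); e=g[1]-g[2];print(np.degrees(np.arctan2(e[1],e[0]))-90)
```

```text
[[ 0.4953 -0.0546  0.15  ]
 [ 0.5061 -0.0528  0.15  ]
 [ 0.5099 -0.0791  0.15  ]
 [ 0.4982 -0.0811  0.15  ]] [ 0.5023901  -0.06689919  0.15      ]
[ 0.49592537 -0.02512376  0.105     ] [ 0.50839056 -0.10690552  0.105     ] [ 0.50215796 -0.06601464  0.105     ] 8.666331852661628 0.08272628380708613
[[ 0.4609 -0.0255  0.012 ]
 [ 0.528  -0.0155  0.012 ]
 [ 0.5427 -0.1078  0.012 ]
 [ 0.4758 -0.118   0.012 ]] [ 0.50185339 -0.06672171  0.012     ]
9.150097957082124
9.02629652027403
```

```bash
python3 -c "
from plan import *
plan([.5022,-.0665,.20],9.0,3)
plan([.5022,-.0665,.113],9.0,1)"
```

```text
[-0.0, 0.0, 0.003] [0.517, 0.107, 0.39] 0.0394
[-0.0, 0.0, 0.003] [0.517, 0.106, 0.39] 0.0394
[-0.0, 0.0, 0.003] [0.518, 0.104, 0.39] 0.0394
[-0.001, 0.0, 0.009] [1.552, 0.324, 2.62] 0.1837
```

Emit:
step_arm --pt "0 0 0.003 0.517 0.107 0.39 -1" --pt "0 0 0.003 0.517 0.106 0.39 -1" --pt "0 0 0.003 0.518 0.105 0.39 -1" --pt "0 0 0 0 0 0 -1" --pt "0 0 0 0 0 0 -1" --grip_force 40

```text
time_s: 2.42
tcp_pos: [0.5031, -0.0666, 0.2007]
tool_rot: [2.039, 2.389, -0.001]
contact_force: [-0.1, 0.4, 0.9]
finger_gap: 0.0937
```

Run:
```python
from h import *
from plan import plan
st=ctrl.state();print(st['tcp_pos'],R.from_rotvec(st['tool_rot']).as_matrix().round(3))
plan([.5022,-.0665,.113],9.0,3)
w=snap('wrist','wrist2');snap('scene','scene2')
```

```text
[ 0.50310127 -0.06655138  0.20071305] [[-0.157  0.988  0.   ]
 [ 0.988  0.157 -0.001]
 [-0.001  0.    -1.   ]]
[0.0, 0.0, 0.0] [0.002, -0.005, 0.487] 0.0292
[0.0, 0.0, 0.0] [0.001, -0.005, 0.487] 0.0292
[0.0, 0.0, 0.0] [0.001, -0.005, 0.487] 0.0292
```

View pics/wrist2.png

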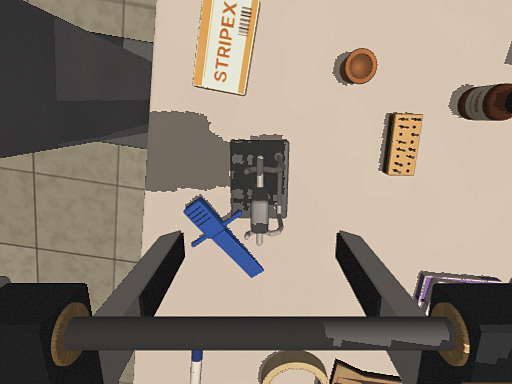

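Emit:
step_arm --pt "0 0 0 0 -0.005 0.487 -1" --pt "0 0 0 0 -0.005 0.487 -1" --pt "0 0 0 0 -0.005 0.487 -1" --pt "0 0 0 0 0 0 -1" --pt "0 0 0 0 0 0 -1"

```text
time_s: 3.15
tcp_pos: [0.503, -0.0656, 0.1138]
tool_rot: [2.037, 2.389, 0.002]
contact_force: [0.0, -0.3, -0.8]
finger_gap: 0.094
```

Run:
```python
from h import *
st=ctrl.state();print(st['tcp_pos'])
w=snap('wrist','wrist3')
```

```text
[ 0.50300003 -0.06561811  0.11382282]
```

View pics/wrist3.png

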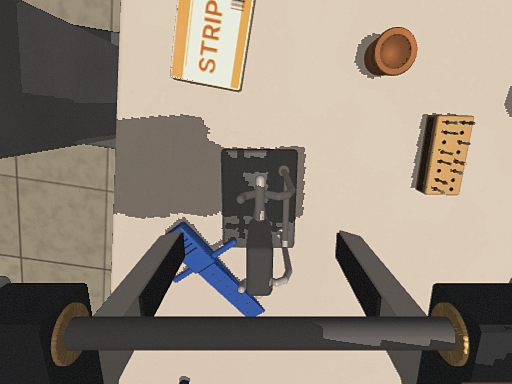

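Run:
```python
from h import *
w=load('wrist3')
c,s=np.cos(np.radians(9)),np.sin(np.radians(9))
B=lambda x,y,z: proj(w,(.5022+c*x-s*y,-.0665+s*x+c*y,z)).round(1)
print([B(x,y,.15) for x in(-.007,.007) for y in (-.014,.014)], B(0,.043,.105),B(0,-.043,.105))
```

```text
[array([244.6, 299.1]), array([244. , 249.7]), array([271.4, 299.1]), array([272.1, 249.7])] [258.4 174.9] [258.3 298.5]
```

Emit:
step_arm --pt "0 0 0 0 0 0 1" --pt "0 0 0 0 0 0 1" --pt "0 0 0 0 0 0 1" --pt "0 0 0 0 0 0 1" --pt "0 0 0 0 0 0 1" --pt "0 0 0 0 0 0 1" --grip_force 40

```text
time_s: 3.95
tcp_pos: [0.502, -0.065, 0.1127]
tool_rot: [-2.037, -2.392, 0.0]
contact_force: [0.4, 0.6, 0.1]
finger_gap: 0.0375
```

Emit:
step_arm --pt "0 0 0 0 0 0 1" --pt "0 0 0 0 0 0 1" --pt "0 0 0 0 0 0 1" --pt "0 0 0 0 0 0 1" --pt "0 0 0 0 0 0 1" --pt "0 0 0 0 0 0 1"

```text
time_s: 4.7
tcp_pos: [0.5025, -0.0649, 0.1129]
tool_rot: [2.037, 2.391, 0.001]
contact_force: [2.2, 0.8, -0.6]
finger_gap: 0.0135
```

Emit:
step_arm --pt "0 0 0 0 0 -0.1 1" --pt "0 0 0 0 0 -0.25 1" --pt "0 0 0 0 0 -0.35 1" --pt "0 0 0 0 0 -0.4 1" --pt "0 0 0 0 0 -0.4 1" --pt "0 0 0 0 0 -0.4 1" --pt "0 0 0 0 0 -0.3 1" --pt "0 0 0 0 0 0 1"

```text
time_s: 5.7
tcp_pos: [0.5027, -0.065, 0.2465]
tool_rot: [2.035, 2.389, 0.002]
contact_force: [-0.2, 0.5, -1.1]
finger_gap: 0.0138
```

Run:
```python
from h import *
st=ctrl.state();print(st)
w=snap('wrist','wrist4');s=snap('scene','scene4')
a=s['pixels']
c=cv2.resize(a[125:270,165:325],None,fx=4,fy=4,interpolation=cv2.INTER_CUBIC);cv2.imwrite('pics/z5.png',c)
```

```text
{'time_s': 5.7, 'q': array([ 0.3786096 ,  0.3971282 , -0.42604799,  1.8515923 ,  0.20121174,
        0.93189   ,  0.02136549]), 'joint_vel': array([-0.0069122 ,  0.03159044,  0.01090685,  0.03555877,  0.00872336,
       -0.02196667, -0.00533112]), 'effort': array([  0.0771103 , -41.55669808,  -3.21670242, -18.45375359,
        -0.09188656,   0.16409331,   0.04901369]), 'tcp_pos': array([ 0.50267724, -0.0649874 ,  0.24649942]), 'tool_rot': array([2.03546644, 2.38949914, 0.00244371]), 'contact_force': array([-0.22406326,  0.45518442, -1.13250156]), 'moment': array([-0.10698792, -0.08869477, -0.03071298]), 'finger_gap': 0.013808352016219522}
```

View pics/wrist4.png

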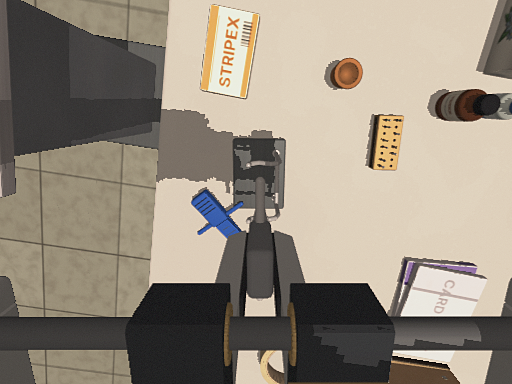

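View pics/z5.png

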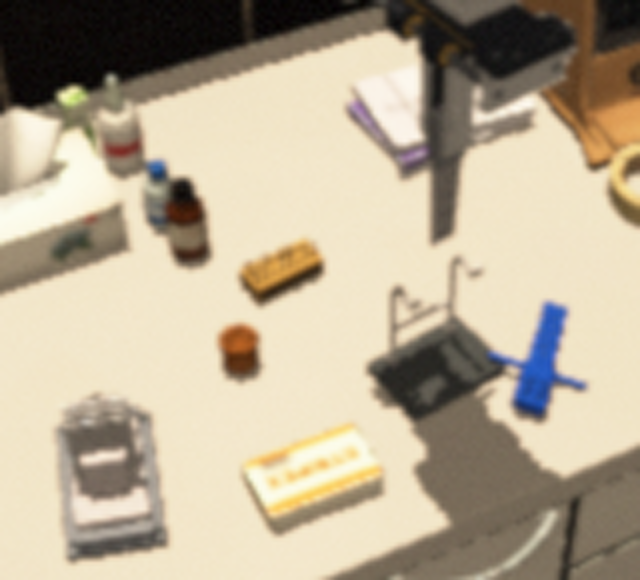

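```bash
python3 -c "
from plan import *
plan([.5,.10,.247],-15.3,5)"
```

```text
[-0.0, 0.0, 0.082] [0.544, 0.083, -0.008] 0.033
[-0.0, 0.0, 0.082] [0.549, 0.036, -0.008] 0.033
[-0.0, 0.0, 0.082] [0.55, -0.011, -0.008] 0.033
[-0.0, 0.0, 0.082] [0.547, -0.058, -0.008] 0.033
[-0.0, 0.0, 0.082] [0.54, -0.104, -0.008] 0.033
```

Emit:
step_arm --pt "0 0 0.082 0.544 0.083 0 1" --pt "0 0 0.082 0.549 0.036 0 1" --pt "0 0 0.082 0.55 -0.011 0 1" --pt "0 0 0.082 0.547 -0.058 0 1" --pt "0 0 0.082 0.54 -0.104 0 1" --pt "0 0 0 0 0 0 1" --pt "0 0 0 0 0 0 1" --pt "0 0 0 0 0 0 1"

```text
time_s: 6.8
tcp_pos: [0.5006, 0.0986, 0.2443]
tool_rot: [2.501, 1.901, -0.002]
contact_force: [0.1, -0.1, -2.2]
finger_gap: 0.0139
```

Run:
```python
from h import *
st=ctrl.state();print(st['time_s'],st['tcp_pos'],R.from_rotvec(st['tool_rot']).as_matrix().round(3),st['joint_vel'].round(3))
w=snap('wrist','wrist5');snap('scene','scene5')
print(proj(w,(.51,.21,.084)))
u,v=proj(w,(.51,.21,.05)).astype(int)
y0=max(v-80,0);c=cv2.resize(w['pixels'][y0:y0+150,u-90:u+90],None,fx=4,fy=4,interpolation=cv2.INTER_CUBIC);cv2.imwrite('pics/z6.png',c);print(u-90,y0)
```

```text
6.8 [0.50059229 0.0985777  0.24432273] [[ 0.268  0.963 -0.001]
 [ 0.963 -0.268 -0.001]
 [-0.001 -0.001 -1.   ]] [ 0.004 -0.002 -0.004 -0.004 -0.003 -0.002 -0.004]
[239.7717487  80.9524251]
151 3
```

View pics/wrist5.png

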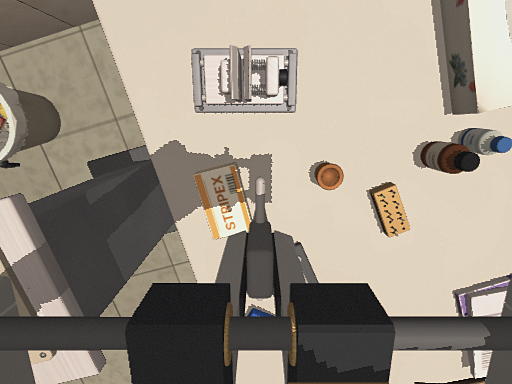

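View pics/z6.png

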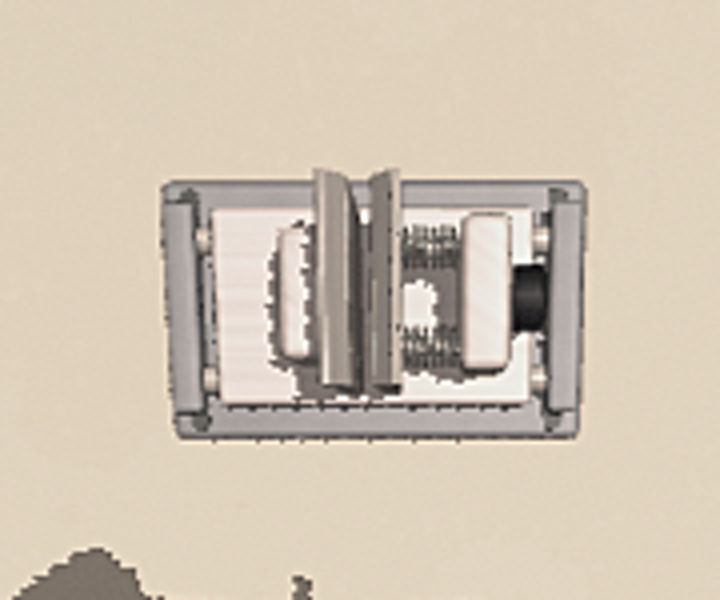

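Run:
```python
from h import *
w=load('wrist5')
c=cv2.resize(w['pixels'][40:108,222:262],None,fx=14,fy=8.5,interpolation=cv2.INTER_CUBIC)
c=cv2.convertScaleAbs(c,alpha=1.3)
cv2.imwrite('pics/z7.png',c);print(c.shape)
f=lambda u,v,z: onz(w,(151-.5+(u+.5)/4,3-.5+(v+.5)/4),z)
g=np.array([f(*p,.02) for p in [(163,183),(585,183),(579,438),(176,438)]]);print(g.round(4),g.mean(0),[np.linalg.norm(g[i]-g[i-1]).round(4) for i in range(4)])
for a,b in ((0,1),(3,2)):
  e=g[b]-g[a];print(np.degrees(np.arctan2(e[1],e[0])))
```

```text
(578, 560, 3)
[[0.4629 0.2666 0.02  ]
 [0.583  0.2333 0.02  ]
 [0.5641 0.1634 0.02  ]
 [0.4433 0.1968 0.02  ]] [0.51332889 0.21499775 0.02      ] [np.float64(0.0724), np.float64(0.1246), np.float64(0.0724), np.float64(0.1253)]
-15.501651361529882
-15.485699752228495
```

View pics/z7.png

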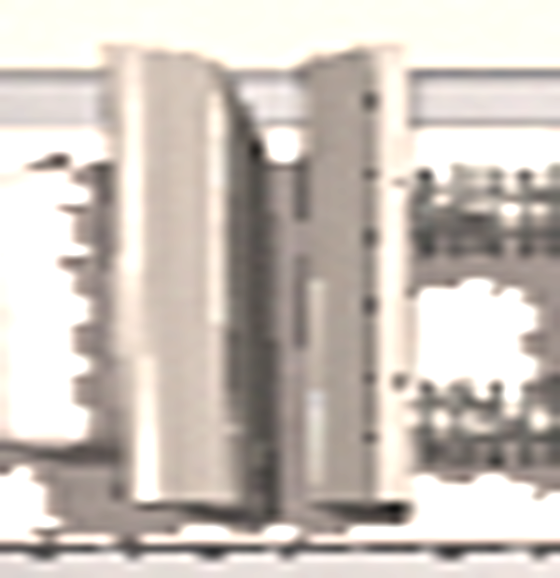

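Run:
```python
from h import *
w=load('wrist5')
f=lambda u,v,z: onz(w,(222-.5+(u+.5)/14,40-.5+(v+.5)/8.5),z)
g=np.array([f(*p,.092) for p in [(104,47),(408,47),(410,505),(133,500)]]);m=g.mean(0)
print(g.round(4),m,[np.linalg.norm(g[i]-g[i-1]).round(4) for i in range(4)])
g2=lambda u,v,z: onz(w,(151-.5+(u+.5)/4,3-.5+(v+.5)/4),z)
b=np.array([g2(*p,.005) for p in [(163,183),(585,183),(579,438),(176,438)]]);print(b.mean(0),[np.linalg.norm(b[i]-b[i-1]).round(4) for i in range(4)])
for a,c in ((0,3),(1,2)):
  e=g[a]-g[c];print(np.degrees(np.arctan2(e[1],e[0]))-90)
th=np.radians(-15.5);ex=np.array([np.cos(th),np.sin(th)]);ey=np.array([-ex[1],ex[0]])
d=(m-b.mean(0))[:2];print(d@ex,d@ey)
```

```text
[[0.5094 0.2432 0.092 ]
 [0.5297 0.2375 0.092 ]
 [0.5162 0.1898 0.092 ]
 [0.4971 0.1957 0.092 ]] [0.51309817 0.2165519  0.092     ] [np.float64(0.0491), np.float64(0.021), np.float64(0.0496), np.float64(0.02)]
[0.51301383 0.21650161 0.005     ] [np.float64(0.0751), np.float64(0.1292), np.float64(0.0751), np.float64(0.1299)]
-14.569731206450811
-15.767037919651017
6.783795481917753e-05 7.100762923133265e-05
```

```bash
python3 -c "
from plan import *
plan([.5131,.2175,.213],-15.5,5)"
```

```text
[-0.0, 0.0, -0.0] [0.392, -0.066, 0.105] 0.0247
[-0.0, 0.0, -0.0] [0.392, -0.066, 0.105] 0.0247
[-0.0, 0.0, -0.0] [0.392, -0.066, 0.105] 0.0247
[-0.0, 0.0, -0.0] [0.392, -0.066, 0.105] 0.0247
[-0.0, 0.0, -0.0] [0.392, -0.066, 0.105] 0.0247
```

Emit:
step_arm --pt "0 0 0 0.392 -0.066 0.1 1" --pt "0 0 0 0.392 -0.066 0.1 1" --pt "0 0 0 0.392 -0.066 0.1 1" --pt "0 0 0 0.392 -0.066 0.1 1" --pt "0 0 0 0.392 -0.066 0.1 1" --pt "0 0 0 0 0 0 1" --pt "0 0 0 0 0 0 1" --pt "0 0 0 0 0 0 1"

```text
time_s: 7.9
tcp_pos: [0.5133, 0.2171, 0.215]
tool_rot: [2.501, 1.9, -0.0]
contact_force: [0.8, -0.3, -1.1]
finger_gap: 0.0137
```

Run:
```python
from h import *
st=ctrl.state();print(st['time_s'],st['tcp_pos'],R.from_rotvec(st['tool_rot']).as_matrix().round(3),st['contact_force'])
w=snap('wrist','wrist6');s=snap('scene','scene6')
T=st['tcp_pos'];Rm=R.from_rotvec(st['tool_rot']).as_matrix()
for h in (0,.03,.08,.085): print(h,'axis',proj(s,T+Rm@[0,0,.0929-h]).round(1))
for y in(-.043,.043): print('pin',proj(s,T+Rm@[y-.0015,0,.0929-.085]).round(1),proj(w,T+Rm@[y-.0015,0,.0929-.085]).round(1))
u,v=proj(s,(.513,.217,.11)).astype(int)
c=cv2.resize(s['pixels'][v-50:v+50,u-60:u+60],None,fx=6,fy=6,interpolation=cv2.INTER_CUBIC);cv2.imwrite('pics/z8.png',c);print(u-60,v-50)
```

```text
7.9 [0.51333971 0.2170991  0.21497189] [[ 0.268  0.963  0.   ]
 [ 0.963 -0.268 -0.001]
 [-0.001  0.001 -1.   ]] [ 0.84419589 -0.26853588 -1.10078863]
0 axis [187.7 220.7]
0.03 axis [186.3 213.8]
0.08 axis [183.9 201.6]
0.085 axis [183.7 200.4]
pin [199.9 198.1] [259.8 300.1]
pin [168.3 202.6] [260.  176.3]
128 173
```

View pics/z8.png

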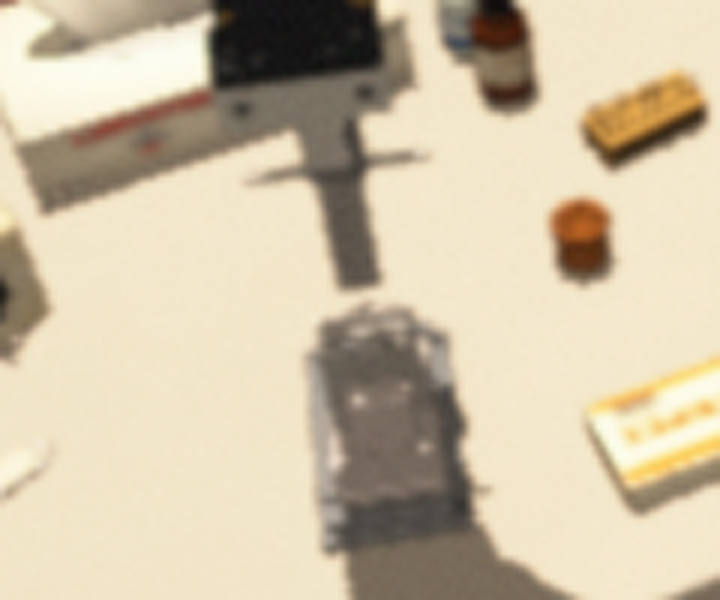

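View pics/wrist6.png

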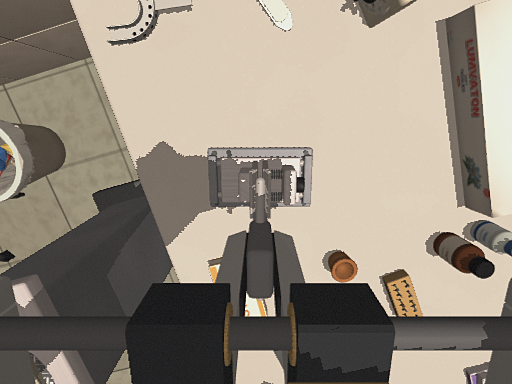

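Emit:
step_arm --pt "0 0 0 0 0 0.15 1" --pt "0 0 0 0 0 0.15 1" --pt "0 0 0 0 0 0.15 1" --pt "0 0 0 0 0 0.15 1" --pt "0 0 0 0 0 0.1 1" --pt "0 0 0 0 0 0.05 1" --pt "0 0 0 0 0 0 1" --pt "0 0 0 0 0 0 1"

```text
time_s: 9.0
tcp_pos: [0.5132, 0.2188, 0.17]
tool_rot: [2.5, 1.903, 0.001]
contact_force: [0.2, 0.1, -2.0]
finger_gap: 0.0138
```

Run:
```python
from h import *
st=ctrl.state();print(st['time_s'],st['tcp_pos'],'depth',.1769-st['tcp_pos'][2],st['contact_force'],st['moment'])
w=snap('wrist','wrist7');s=snap('scene','scene7')
for n,i,(u,v) in (('a',w,(260,190)),('b',s,(188,225))):
    c=cv2.resize(i['pixels'][v-50:v+50,u-60:u+60],None,fx=5,fy=5,interpolation=cv2.INTER_CUBIC);cv2.imwrite(f'pics/z9{n}.png',c)
```

```text
9.0 [0.51317603 0.21880268 0.17000577] depth 0.0068942250010671224 [ 0.1876149   0.1337905  -1.96803953] [-0.02991115 -0.01173499 -0.01744859]
```

View pics/z9a.png

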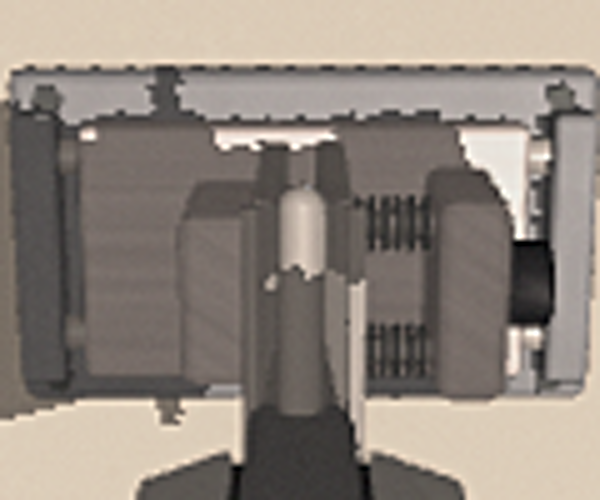

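View pics/z9b.png

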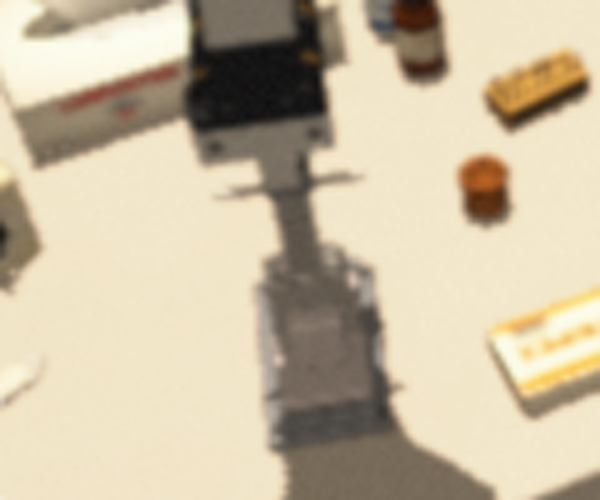

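Emit:
step_arm --pt "0 0 0 0 0 0.033 1" --pt "0 0 0 0 0 0.033 1" --pt "0 0 0 0 0 0.033 1" --pt "0 0 0 0 0 0.033 1"

```text
time_s: 9.6
tcp_pos: [0.5131, 0.2187, 0.1617]
tool_rot: [2.5, 1.903, 0.0]
contact_force: [0.1, 0.2, -0.5]
finger_gap: 0.0137
```

Emit:
step_arm --pt "0 0 0 0 0 0.02 1" --pt "0 0 0 0 0 0.02 1" --pt "0 0 0 0 0 0.02 1"

```text
time_s: 9.98
tcp_pos: [0.5131, 0.2187, 0.1582]
tool_rot: [2.5, 1.903, 0.0]
contact_force: [0.2, -0.0, -1.2]
finger_gap: 0.0135
```

Emit:
step_arm --pt "0 0 0 0 0 0.02 1" --pt "0 0 0 0 0 0.02 1" --pt "0 0 0 0 0 0.02 1"

```text
time_s: 10.35
tcp_pos: [0.513, 0.2187, 0.1546]
tool_rot: [2.5, 1.903, 0.0]
contact_force: [0.9, -0.3, -1.1]
finger_gap: 0.0136
```

Emit:
step_arm --pt "0 0 0 0 0 0.02 1" --pt "0 0 0 0 0 0.02 1" --pt "0 0 0 0 0 0.02 1"

```text
time_s: 10.72
tcp_pos: [0.513, 0.2187, 0.151]
tool_rot: [2.5, 1.903, 0.0]
contact_force: [1.1, -0.1, -1.0]
finger_gap: 0.0137
```

Emit:
step_arm --pt "0 0 0 0 0 0.02 1" --pt "0 0 0 0 0 0.02 1" --pt "0 0 0 0 0 0.02 1"

```text
time_s: 11.1
tcp_pos: [0.5132, 0.2188, 0.1476]
tool_rot: [2.5, 1.903, 0.001]
contact_force: [0.0, -0.4, 1.2]
finger_gap: 0.0137
```

Emit:
step_arm --pt "0 0 0 0 0 0.02 1" --pt "0 0 0 0 0 0.02 1"

```text
time_s: 11.35
tcp_pos: [0.5133, 0.2188, 0.1452]
tool_rot: [2.5, 1.903, 0.001]
contact_force: [0.1, 0.0, 2.9]
finger_gap: 0.0139
```

Emit:
step_arm --pt "0 0 0 0 0 0.02 1" --pt "0 0 0 0 0 0.02 1"

```text
time_s: 11.6
tcp_pos: [0.5133, 0.2189, 0.1429]
tool_rot: [2.5, 1.903, 0.001]
contact_force: [-0.5, 0.2, 5.2]
finger_gap: 0.0135
```

Emit:
step_arm --pt "0 0 0 0 0 0.02 1" --pt "0 0 0 0 0 0.02 1" --pt "0 0 0 0 0 0.01 1"

```text
time_s: 11.98
tcp_pos: [0.5134, 0.2189, 0.14]
tool_rot: [2.5, 1.903, 0.002]
contact_force: [-0.1, -0.4, 7.2]
finger_gap: 0.0138
```

Emit:
step_arm --pt "0 0 0 0 0 0 1" --pt "0 0 0 0 0 0 1" --pt "0 0 0 0 0 0 1" --pt "0 0 0 0 0 0 1"

```text
time_s: 12.48
tcp_pos: [0.5134, 0.2189, 0.14]
tool_rot: [2.5, 1.903, 0.002]
contact_force: [-0.2, -0.4, 5.4]
finger_gap: 0.0136
```

Run:
```python
from h import *
st=ctrl.state();print(st['time_s'],st['tcp_pos'],'depth',.1769-st['tcp_pos'][2],st['contact_force'],st['moment'],st['joint_vel'].round(4))
w=snap('wrist','wrist8');s=snap('scene','scene8')
T=st['tcp_pos'];Rm=R.from_rotvec(st['tool_rot']).as_matrix(); print(Rm.round(3))
for y in(-.043,.043): print('pin',(proj(s,T+Rm@[y-.0015,0,.0079])-[128,175])*5,(proj(w,T+Rm@[y-.0015,0,.0079])-[200,140])*5)
for n,i,(u,v) in (('a',w,(260,190)),('b',s,(188,225))):
    c=cv2.resize(i['pixels'][v-50:v+50,u-60:u+60],None,fx=5,fy=5,interpolation=cv2.INTER_CUBIC);cv2.imwrite(f'pics/z10{n}.png',c)
```

```text
12.475 [0.51342919 0.21894678 0.14002568] depth 0.03687432372999647 [-0.19977004 -0.37375157  5.44110769] [-0.06853294 -0.06116165  0.01389537] [ 0.0009 -0.0004 -0.0015 -0.001   0.0008 -0.0001 -0.0002]
[[ 0.266  0.964  0.001]
 [ 0.964 -0.266  0.001]
 [ 0.001  0.001 -1.   ]]
pin [370.27543986 206.52297683] [299.14959729 800.71437829]
pin [220.06800288 229.04710693] [299.84770141 181.69361077]
```

View pics/z10a.png

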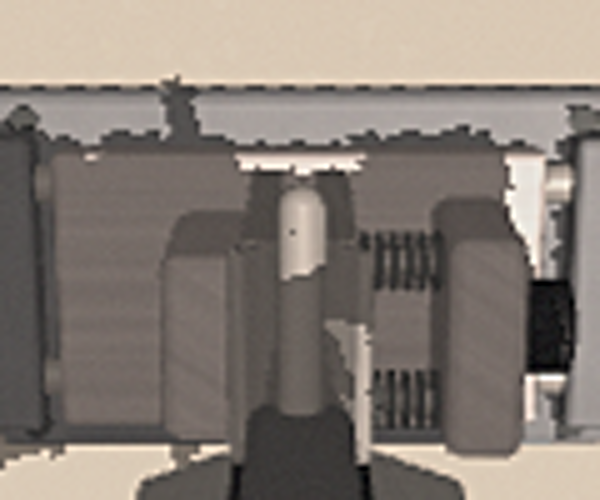

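View pics/z10b.png

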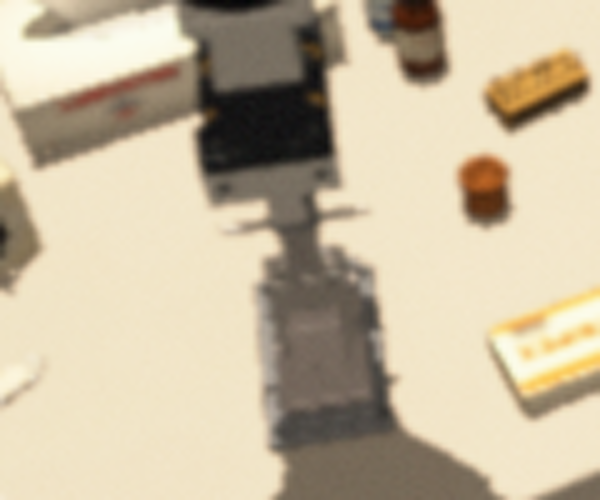

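```bash
python3 -c "
from h import *
print(ctrl.job_done()); st=ctrl.state(); print(st['time_s'],st['tcp_pos'],st['contact_force'],st['finger_gap'])"
```

```text
the job is handed in; nothing more can be done
None
the job is handed in; nothing more can be done
```

I lifted the grey blade off the hooks, slid it tip first into the clamp slot, and handed the job in at about 12.5 s with the blade still held. No verdict was reported.

**Last checks before handing in:**
- **Depth and push-back:** The tip was about 37 mm below the throat. Contact first showed at about 26 mm, which puts the sprung plate at about 1.05 mm. The drag rose by about 0.8 N per mm of depth and ended near 8 N moving, which agrees.
- **Hold and alignment:** In the pictures the blade was centred between the plates, upright to within a few mrad, and had not slipped in the fingers. The arm was at rest.
- **Not measured directly:** The sprung plate and carriage joints are not readable, so the push-back comes only from depth and force. The carriage shift should be small, as the blade was lined up with the slot to about 0.5 mm.

**One thing went wrong:** The blue look-alike fell over during my first move across the worktop. I did not find out why, and I don't know whether the arm touched it. It is not on the bystander list. The carton and the dish looked undisturbed in the later pictures. I did not check the pen and the tape roll again at the end.

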